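# Load the dosed jars into their treatment trays, control first

## Robot

A 6-joint arm with a two-finger parallel gripper is mounted at the origin on the work surface. World frame = base frame: x ahead of the robot, y to its left, z up, the work surface at z = 0. Lengths are in mm, angles in rad, forces in N, time in s.
With the tool pointing down it reaches from about 350 to 875 mm from the base axis. Payload 4.2 kg.
Tool frame: the origin (TCP) lies between the finger pads; the fingertips stand arm.tip_extent ahead of it and the grasp point (between the pads) lies 3 mm ahead of it (arm.tip_extent is the distance from the TCP to the fingertips, in mm); y points along the fingers, x is the direction in which the jaws open and shut, and the axes are right-handed (so a half turn about y gives the same grasp; the last joint's range is limited). The gripper opens to 85 mm and grips with 20 to 120 N. Pads are 22 mm wide; open, the fingers measure 114 mm over their backs; the gripper's body (76 mm by 85 mm) begins 54 mm behind the grasp point. The pads swing forward as they close: fully open they stand 13 mm farther back than shut.
Start: joints at [1.455, 0.385, 0.008, 0, -1.194, -0.259], TCP at [228.771, 581.604, 253.312] pointing down, gripper open.
Joint ranges: [-3.14, 3.14], [-1.21, 2.06], [-1.07, 1.41], [-3.16, 2.05], [-2.99, -0.16], [-3.1, 3.1]. Speed limits (rad/s): [2.79, 2.79, 3.14, 3.14, 3.14, 3.14].

## Interface

Orientations are given as a unit quaternion [x, y, z, w].
In Python, from bench import monitor, get_image, workorder, arm gives the robot as it stands. The module is installed in compiled form; this text tells all that it offers.
- The arm moves only by the tool arm_command, never from a script. Its argument "increments" is one flat list of numbers, 7 for each row, row after row: the turn, a rotation vector about the tool's x, y, z in rad, then the shift along the tool's x, y, z in m, then the closure in counts, from 0 (fully open) to 255 (shut). A call has 1 to 10 rows; each row is the pose to reach, as a shift and turn from the pose measured when the call began, along the tool's axes at that moment; what a row does not reach only later rows make up. A row lasts 1/8 s, in which the tool goes at most 62.5 mm and 10.7 degrees, less where a joint would pass 70% of its speed; a pose out of reach is approached as far as the arm can. A call with a gripper value outside its range is refused whole. The fingers move at their own pace and stop on an object; the grip force is fixed at half the most. Time passes only in rows, so rows that repeat a pose let the fingers close. It gives the time, the measured TCP pose, the force and the opening at its end, in the units of the state.
- monitor.read_state(): the state, without advancing time (a new reading comes with each control period).
- get_image(name): name is "scene" or "side" or "wrist"; returns a dict with "image" (400x640x3 uint8, red, green, blue), "range_z" (400x640 float32, mm along the optical axis (not along the pixel's ray), 0 where there is no reading), "fx", "fy", "cx", "cy" (pixels), "rvec" (rotation vector, rad) and "tvec" (3), from world to camera coordinates, as OpenCV has them. Camera axes: x right, y down, z forward; pixel columns grow to the right and rows downward; lengths in mm; the calibration is good to about 2 mm. The wrist camera is an equidistant fisheye: a pixel r from the principal point sees the ray r / f radians off the axis. A picture is of the moment at which its call begins.
- workorder.job_done(): hands the job in, once; it reports no verdict.
The state is a dict: "clock": time; "joints": joint angles; "joint_vel": joint speeds; "joint_efforts": joint torques, N m; "position": TCP position; "ee_rot": TCP orientation; "contact_force": force on the tool from outside, world axes, zero at the start; "wrist_torque": the same for the moment, N m; "gripper_width": finger opening in mm.
Only numpy, scipy, OpenCV 4.12 (cv2) and the standard library are available. Lean on these libraries where they do the work, as an engineer would, in place of code of your own. Each camera call takes 0.05 s, during which the arm holds its last target. There are 200 camera calls.

## Task

Move the three sample jars with coloured lids from the shallow steel tray into the white test trays: each goes into the empty half of the tray whose tape has its lid's colour, standing upright and flat on the tray's floor with a clear gap to the jar already there. Work from clean to contaminated so that nothing is carried over: the green control first, then the yellow low dose, then the red high dose, each set down and let go of before the next, and never dropped or tipped over. Leave the white-lidded jar and the jars already in the trays where they stand.

Things in the scene. Friction and masses are not known exactly. Their poses are not given: they have to be found in the camera images.
- jar_green: Jar to be moved (the control), 56 mm across and 70 mm high, 0.15 to 0.3 kg: amber glass body 54 mm across, and on top of it a green screw lid 56 mm across that fills the upper 18 mm. Origin: centre of the underside, z up. At the start it stands upright on the shallow steel tray (floor 3 mm thick, lip 9 mm high) as one of four jars in two rows, 80 to 120 mm from centre to centre.
- jar_yellow: Jar to be moved (the low dose), 56 mm across and 70 mm high, 0.15 to 0.3 kg: amber glass body 54 mm across, and on top of it a yellow screw lid 56 mm across that fills the upper 18 mm. Origin: centre of the underside, z up. At the start it stands upright on the shallow steel tray (floor 3 mm thick, lip 9 mm high) as one of four jars in two rows, 80 to 120 mm from centre to centre.
- jar_red: Jar to be moved (the high dose), 56 mm across and 70 mm high, 0.15 to 0.3 kg: amber glass body 54 mm across, and on top of it a red screw lid 56 mm across that fills the upper 18 mm. Origin: centre of the underside, z up. At the start it stands upright on the shallow steel tray (floor 3 mm thick, lip 9 mm high) as one of four jars in two rows, 80 to 120 mm from centre to centre.
- jar_white: Jar that stays where it is, 56 mm across and 70 mm high, 0.15 to 0.3 kg: amber glass body 54 mm across, and on top of it a white screw lid 56 mm across that fills the upper 18 mm. Origin: centre of the underside, z up. It stands on the steel tray among the other three.
- tray_green: White rectangular test tray with green tape on its rim, fixed to the bench: 90 mm (its x) by 180 mm (its y), 28 mm high, walls and floor 3 mm thick, so 84 by 174 mm inside. Origin: centre of its underside; z up. One jar with a green lid already stands in it, in the +y half; the other half is empty. All three trays are alike but for the tape and the standing jar's end.
- tray_yellow: White rectangular test tray with yellow tape on its rim, fixed to the bench: 90 mm (its x) by 180 mm (its y), 28 mm high, walls and floor 3 mm thick, so 84 by 174 mm inside. Origin: centre of its underside; z up. One jar with a yellow lid already stands in it, in the -y half; the other half is empty. All three trays are alike but for the tape and the standing jar's end.
- tray_red: White rectangular test tray with red tape on its rim, fixed to the bench: 90 mm (its x) by 180 mm (its y), 28 mm high, walls and floor 3 mm thick, so 84 by 174 mm inside. Origin: centre of its underside; z up. One jar with a red lid already stands in it, in the +y half; the other half is empty. All three trays are alike but for the tape and the standing jar's end.
- mate_green: Jar already standing loose in the green tray, to be left there, about 42 mm from the tray's middle along its y. 56 mm across and 70 mm high, 0.15 to 0.3 kg: amber glass body 54 mm across, and on top of it a green screw lid 56 mm across that fills the upper 18 mm. Origin: centre of the underside, z up.
- mate_yellow: Jar already standing loose in the yellow tray, to be left there, about 42 mm from the tray's middle along its y. 56 mm across and 70 mm high, 0.15 to 0.3 kg: amber glass body 54 mm across, and on top of it a yellow screw lid 56 mm across that fills the upper 18 mm. Origin: centre of the underside, z up.
- mate_red: Jar already standing loose in the red tray, to be left there, about 42 mm from the tray's middle along its y. 56 mm across and 70 mm high, 0.15 to 0.3 kg: amber glass body 54 mm across, and on top of it a red screw lid 56 mm across that fills the upper 18 mm. Origin: centre of the underside, z up.
Mind the look-alikes: they are no part of the job. Leave any pink look-alike of the jar_green alone. What is shaped like the mate_red but pink is not meant.

How it is judged (in metres and radians):
On the way, in this order (a step that is already met when the one before it is completed fails the run):
1. the green-lidded control jar stands in the empty half of the green-taped tray, released (z of jar_green in the frame of tray_green between 0 and 0.007 m and angle between jar_green's own z axis and vertical below 0.08 rad and x of jar_green in the frame of tray_green between -0.018 and 0.018 m and y of jar_green in the frame of tray_green between -0.063 and 0.063 m and y of jar_green in the frame of tray_green below -0.008 m and horizontal distance between jar_green and mate_green above 0.062 m and contact force between the fingers and jar_green below 0.1 N and linear speed of jar_green below 0.02 m/s and angular speed of jar_green below 0.2 rad/s), for 0.3 s.
2. the yellow-lidded low-dose jar stands in the empty half of the yellow-taped tray, released (z of jar_yellow in the frame of tray_yellow between 0 and 0.007 m and angle between jar_yellow's own z axis and vertical below 0.08 rad and x of jar_yellow in the frame of tray_yellow between -0.018 and 0.018 m and y of jar_yellow in the frame of tray_yellow between -0.063 and 0.063 m and y of jar_yellow in the frame of tray_yellow above 0.008 m and horizontal distance between jar_yellow and mate_yellow above 0.062 m and contact force between the fingers and jar_yellow below 0.1 N and linear speed of jar_yellow below 0.02 m/s and angular speed of jar_yellow below 0.2 rad/s), for 0.3 s.
3. the red-lidded high-dose jar stands in the empty half of the red-taped tray, released (z of jar_red in the frame of tray_red between 0 and 0.007 m and angle between jar_red's own z axis and vertical below 0.08 rad and x of jar_red in the frame of tray_red between -0.018 and 0.018 m and y of jar_red in the frame of tray_red between -0.063 and 0.063 m and y of jar_red in the frame of tray_red below -0.008 m and horizontal distance between jar_red and mate_red above 0.062 m and contact force between the fingers and jar_red below 0.1 N and linear speed of jar_red below 0.02 m/s and angular speed of jar_red below 0.2 rad/s), for 0.3 s.
At the end, for the whole second after the job is handed in: Each coloured-lid jar stands upright on its tray's floor, centre 8 mm or more into the half that was empty and 62 mm or more from the centre of the jar already there, released and at rest; standing jars within 12 mm, the white-lidded jar within 15 mm of their start (all of step 1 and all of step 2 and all of step 3 and distance of each of mate_green, mate_yellow, mate_red from where it was at the start of the episode below 0.012 m and angle between each of mate_green, mate_yellow, mate_red, jar_white's own z axis and vertical below 0.08 rad and linear speed of each of mate_green, mate_yellow, mate_red below 0.02 m/s and distance of jar_white from where it was at the start of the episode below 0.015 m); the robot touches nothing.
It fails at once if a jar already in a tray is displaced by more than 12 mm (distance of any of mate_green, mate_yellow, mate_red from where it was at the start of the episode above 0.012 m).
It fails at once if the white-lidded jar is displaced by more than 15 mm (distance of jar_white from where it was at the start of the episode above 0.015 m).
It fails at once if a jar is tipped by more than 0.7 rad (angle between any of jar_green, jar_yellow, jar_red, jar_white, mate_green, mate_yellow, mate_red's own z axis and vertical above 0.7 rad).
It fails at once if a jar is dropped (it moves faster than 0.7 m/s with no finger on it, a fall of about 25 mm) ((linear speed of jar_green above 0.7 m/s and contact force between the fingers and jar_green below 0.01 N) or (linear speed of jar_yellow above 0.7 m/s and contact force between the fingers and jar_yellow below 0.01 N) or (linear speed of jar_red above 0.7 m/s and contact force between the fingers and jar_red below 0.01 N)).
It also fails if it takes over 80 s, if anything falls off the work surface, if the arm or the gripper's body presses on something with over 40 N, if the wrist force passes 120 N, or if a joint passes its speed limit or range.

## Working session

There is one attempt and no reset: what is moved stays moved. The work goes in short steps, Python scripts to look and compute and a tool call to move; the robot and the scene stay as the last step left them, time stands still between calls to the robot, and variables do not carry over. Pictures are saved under pics/ and viewed, and the job is handed in when it is done.

Besides the shell and the picture viewer there is one more tool, called after ">>>" as name(argument=value, ...), one argument or row to a line, values as JSON. arm_command: Moves the arm, as the interface text tells. Its arguments: {"type":"object","properties":{"increments":{"type":"array","items":{"type":"number"}}},"required":["increments"]}

```bash
mkdir -p pics
python3 - <<'E'
from bench import monitor,get_image,arm
import cv2,numpy as np
s=monitor.read_state()
for k,v in s.items(): print(k,v)
print([a for a in dir(arm) if a[0]!='_'],arm.tip_extent)
for n in("scene","side"):
    d=get_image(n);cv2.imwrite(f"pics/{n}0.png",d["image"][...,::-1])
    print(n,d["fx"],d["fy"],d["cx"],d["cy"],d["rvec"],d["tvec"])
    np.savez(f"{n}0.npz",**d)
E
```

```text
clock 0.0
joints [ 1.45458359e+00  3.85591634e-01  6.66268097e-03 -5.10212168e-04
 -1.19400699e+00 -2.58606455e-01]
joint_vel [-0.00169498  0.00092592 -0.00054329 -0.00065546 -0.00225841  0.00053944]
joint_efforts [ 6.38580082e-05 -3.92292273e+01  1.88401276e+01  4.18616831e+00
 -4.60582698e-03 -5.84176803e-06]
position [228.59446082 581.13510037 252.21311605]
ee_rot [ 0.39865479 -0.58397765  0.58490121 -0.39741041]
contact_force [0.45147692 0.17693216 0.81527174]
wrist_torque [-0.04700176  0.02550607 -0.01003405]
gripper_width 85.56240703432769
['IKError', 'tip_extent'] 22.0
scene 452.0060124612371 452.0060124612371 316.9924542071729 207.59277484397415 [ 2.28047205  0.92222846 -0.36475173] [-453.15225369 -268.49855224 1375.93309713]
side 501.4073587738887 501.4073587738887 313.78852231087933 203.40765405889906 [ 0.32916679 -2.87125376  0.98948034] [ 609.80618559   84.03106604 1114.72363371]
```

View pics/scene0.png

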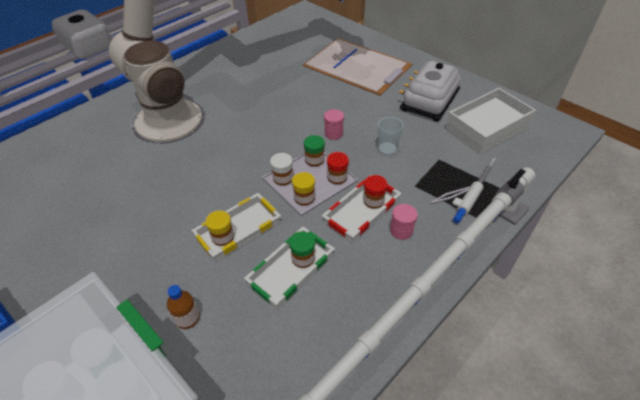

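View pics/side0.png

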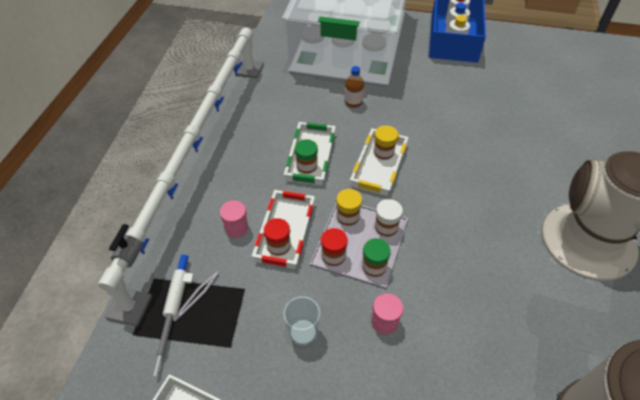

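Run:
```python
from scipy.spatial.transform import Rotation as R
print(R.from_quat([ 0.39865479,-0.58397765,0.58490121,-0.39741041]).as_matrix().round(3))
```

```text
[[-0.366 -0.001  0.931]
 [-0.931 -0.002 -0.366]
 [ 0.002 -1.     0.   ]]
```

```bash
cat > h.py <<'E'
import cv2,numpy as np
from scipy.spatial.transform import Rotation as R
def world(d):
    v,u=np.mgrid[0:400,0:640]; z=d["range_z"].astype(float)
    P=np.stack([(u-d["cx"])/d["fx"]*z,(v-d["cy"])/d["fy"]*z,z],-1)
    M=R.from_rotvec(np.ravel(d["rvec"])).as_matrix()
    return (P-np.ravel(d["tvec"]))@M, z>0
def ray(d,uv,h):
    uv=np.atleast_2d(uv).astype(float)
    M=R.from_rotvec(np.ravel(d["rvec"])).as_matrix(); t=np.ravel(d["tvec"])
    r=np.c_[(uv[:,0]-d["cx"])/d["fx"],(uv[:,1]-d["cy"])/d["fy"],np.ones(len(uv))]@M
    c=-M.T@t
    return c+r*((h-c[2])/r[:,2])[:,None]
def masks(img):
    hsv=cv2.cvtColor(np.ascontiguousarray(img),cv2.COLOR_RGB2HSV);H,S,V=[hsv[...,i].astype(int) for i in range(3)]
    return dict(green=(H>55)&(H<85)&(S>110)&(V>50),yellow=(H>20)&(H<32)&(S>140)&(V>110),red=((H<5)|(H>174))&(S>175)&(V>110))
E
python3 - <<'E'
from h import *
for n in("scene","side"):
    d=dict(np.load(n+"0.npz"));W,ok=world(d)
    for c,m in masks(d["image"]).items():
        k,l,st,ce=cv2.connectedComponentsWithStats(m.astype(np.uint8))
        for i in range(1,k):
            if st[i,4]<25: continue
            q=(l==i)&ok; p=W[q]
            if len(p)<5: continue
            out=f"{n} {c} px{ce[i].round()} A{st[i,4]} mean{p.mean(0).round()} zmax{np.percentile(p[:,2],95):.0f}"
            t=p[p[:,2]>66]
            if len(t)>20:
                (x,y),r=cv2.minEnclosingCircle(t[:,:2].astype(np.float32)); out+=f" top{t.mean(0).round(1)} circ {x:.1f},{y:.1f} r{r:.1f}"
            print(out)
E
```

```text
scene green px[314. 144.] A295 mean[459. 168.  70.] zmax75 top[456.7 169.8  71.9] circ 455.0,172.8 r28.6
scene green px[304. 243.] A587 mean[666. -72.  63.] zmax74 top[665.5 -79.1  71.6] circ 664.2,-78.2 r28.6
scene green px[321. 261.] A65 mean[707. -61.  22.] zmax29
scene green px[259. 265.] A31 mean[ 620. -166.   28.] zmax30
scene green px[260. 291.] A107 mean[ 668. -207.   25.] zmax30
scene green px[290. 291.] A79 mean[ 713. -161.   22.] zmax30
scene green px[140. 325.] A805 mean[ 662. -431.  189.] zmax194 top[ 664.  -431.7  191.6] circ 660.6,-431.0 r54.6
scene yellow px[303. 182.] A368 mean[538.  51.  70.] zmax74 top[535.8  52.4  71.7] circ 534.0,53.4 r28.4
scene yellow px[244. 201.] A25 mean[449. -68.  28.] zmax30
scene yellow px[267. 205.] A82 mean[499. -36.  26.] zmax31
scene yellow px[217. 222.] A454 mean[ 487. -169.   69.] zmax74 top[ 485.1 -167.3   71.7] circ 483.2,-166.8 r28.3
scene yellow px[266. 226.] A81 mean[541. -79.  21.] zmax29
scene yellow px[202. 243.] A67 mean[ 478. -215.   27.] zmax30
scene yellow px[229. 247.] A107 mean[ 528. -178.   22.] zmax29
scene red px[33
[... 1139 characters left out ...]

side yellow px[393. 177.] A32 mean[447. -71.  27.] zmax32
side yellow px[369. 186.] A140 mean[499. -31.  24.] zmax32
side yellow px[349. 200.] A476 mean[532.  59.  71.] zmax76 top[532.7  58.7  73.1] circ 533.3,56.7 r28.9
side red px[294. 195.] A76 mean[666.  38.  28.] zmax32
side red px[310. 211.] A26 mean[618.  76.  28.] zmax32
side red px[276. 230.] A434 mean[666. 172.  73.] zmax76 top[665.9 172.1  73.2] circ 666.6,170.6 r27.4
side red px[334. 240.] A461 mean[543. 171.  73.] zmax76 top[543.  170.7  73.2] circ 542.9,168.7 r28.1
side red px[258. 239.] A28 mean[708. 177.  30.] zmax32
side red px[300. 247.] A35 mean[616. 175.  28.] zmax32
side red px[274. 260.] A92 mean[661. 219.  29.] zmax32
```

Run:
```python
from h import *
C=dict(green=(663,-113),yellow=(489,-124),red=(664,127))
for n in("scene","side"):
    d=dict(np.load(n+"0.npz"));W,ok=world(d)
    for c,o in C.items():
        q=ok&(W[...,2]>20)&(W[...,2]<33)&(np.hypot(W[...,0]-o[0],W[...,1]-o[1])<112)&(abs(W[...,0]-o[0])<62)
        q=cv2.morphologyEx(q.astype(np.uint8),cv2.MORPH_OPEN,np.ones((2,2)))>0
        r=cv2.minAreaRect(W[q][:,:2].astype(np.float32)); print(n,c,q.sum(),np.round(r[0],1),np.round(r[1],1),round(r[2],2))
    img=d["image"].astype(int)
    hsv=cv2.cvtColor(d["image"],cv2.COLOR_RGB2HSV)
    q=ok&(W[...,2]>67)&(W[...,2]<80)&(np.hypot(W[...,0]-445,W[...,1]-60)<48)
    t=W[q];print(n,'white',cv2.minEnclosingCircle(t[:,:2].astype(np.float32)),t.mean(0).round(1))
    # anything tall around
    q=ok&(W[...,2]>85)&(W[...,0]>350)&(W[...,0]<800)&(abs(W[...,1])<300)
    print('tall',q.sum(), W[q].mean(0) if q.any() else '', np.percentile(W[ok&(abs(W[...,2])<30)][:,2],50))
    q=ok&(W[...,2]>40)&(W[...,2]<200)&(W[...,0]>350)&(W[...,0]<850)&(abs(W[...,1])<350)
    k,l,st,ce=cv2.connectedComponentsWithStats(q.astype(np.uint8))
    for i in range(1,k):
        if st[i,4]>40:
            p=W[l==i];print('  blob',ce[i].round(),p.mean(0).round(),p[:,2].max().round())
```

```text
scene green 935 [ 814.6 -284.9] [194.7 656.5] 41.91
scene yellow 800 [ 784.4 -231.6] [207.8 766.4] 69.32
scene red 689 [ 828.7 -154.7] [170.1 813.8] 30.09
scene white ((443.332763671875, 65.44232940673828), 29.52577781677246) [443.9  62.9  71.8]
tall 0  -0.6528137768198295
  blob [333. 119.] [418. 286.  63.] 74.0
  blob [386. 135.] [574. 328.  67.] 91.0
  blob [313. 146.] [459. 166.  65.] 76.0
  blob [281. 164.] [449.  59.  65.] 76.0
  blob [337. 163.] [549. 160.  66.] 76.0
  blob [303. 184.] [539.  49.  66.] 77.0
  blob [375. 187.] [671. 161.  66.] 78.0
  blob [403. 216.] [777. 136.  64.] 74.0
  blob [218. 223.] [ 489. -170.   66.] 76.0
  blob [301. 245.] [668. -82.  67.] 76.0
  blob [184. 300.] [ 607. -338.   82.] 117.0
side green 701 [589.5 264.7] [117.9 995.6] 10.66
side yellow 615 [490.6 251.6] [981.4 114.6] 89.28
side red 948 [597.3 393.8] [138.1 753.9] 13.94
side white ((443.2918395996094, 66.57190704345703), 28.668621063232422) [443.2  68.   73. ]
tall 0  0.7460988329542144
  blob [354.  84.] [ 593. -331.   76.] 119.0
  blob [385. 138.] [ 483. -156.   66.] 78.0
  blob [306. 151.] [662. -68.  67.] 80.0
  blob [348. 203.] [533.  63.  68.] 79.0
  blob [388. 213.] [443.  73.  68.] 78.0
  blob [233. 214.] [772. 149.  66.] 76.0
  blob [276. 232.] [665. 175.  68.] 78.0
  blob [333. 242.] [543. 174.  68.] 78.0
  blob [376. 253.] [454. 180.  69.] 78.0
  blob [387. 310.] [413. 299.  67.] 76.0
  blob [302. 306.] [571. 329.  69.] 93.0
```

Run:
```python
from h import *
C=dict(green=(663,-113),yellow=(489,-124),red=(664,127))
for n in("scene","side"):
    d=dict(np.load(n+"0.npz"));W,ok=world(d)
    for c,o in C.items():
        q0=ok&(W[...,2]>22)&(W[...,2]<34)&(np.hypot(W[...,0]-o[0],W[...,1]-o[1])<112)&(abs(W[...,0]-o[0])<62)
        r=cv2.minAreaRect(W[q0][:,:2].astype(np.float32)); print(n,c,q0.sum(),np.round(r[0],1),np.round(r[1],1),round(r[2],2))
```

```text
scene green 911 [ 662.2 -114.3] [101.5 191.3] 3.49
scene yellow 758 [ 487.9 -124.2] [189.3 104.3] 83.29
scene red 663 [663.6 125.3] [101.9 191.6] 1.19
side green 690 [ 663.2 -113. ] [ 99.3 196.3] 3.13
side yellow 611 [ 488.9 -123.5] [194.1  99.5] 83.33
side red 931 [664.8 127. ] [100.2 193.1] 1.18
```

```bash
cat > go.py <<'E'
import sys
from h import *
from bench import monitor
s=monitor.read_state()
x,y,z,yaw=map(float,sys.argv[1:5])   # yaw: world angle of the jaw axis, deg
Rc=R.from_quat(s["ee_rot"]).as_matrix()
best=None
for k in (0,180):
    a=np.radians(yaw+k); X=np.array([np.cos(a),np.sin(a),0]); Y=np.array([0,0,-1.]); D=np.c_[X,Y,np.cross(X,Y)]
    rv=R.from_matrix(Rc.T@D).as_rotvec()
    print("turn",rv.round(3),"deg",np.degrees(np.linalg.norm(rv)).round(1))
sh=Rc.T@(np.array([x,y,z])-s["position"])/1000
print("shift",sh.round(4),"len",np.linalg.norm(sh).round(3)); 
print("pos",s["position"].round(1),"yaw",np.degrees(np.arctan2(Rc[1,0],Rc[0,0])).round(1),"axis down",Rc[:,1].round(3),"w",round(s["gripper_width"],1),"F",s["contact_force"].round(1),"j",np.round(s["joints"],2),"t",s["clock"])
E
python3 go.py 453.6 173.7 200 -111.5
```

```text
turn [-0.     0.     0.002] deg 0.1
turn [ 3.000e-03 -3.141e+00  0.000e+00] deg 180.0
shift [0.2967 0.0529 0.3586] len 0.468
pos [228.6 581.2 252.3] yaw -111.5 axis down [-0.001 -0.002 -1.   ] w 85.5 F [ 0.1 -0.7 -0.1] j [ 1.45  0.39  0.01 -0.   -1.19 -0.26] t 0.1
```

>>> arm_command(
  increments=[0,0,0,0.02,0.003,0.025,0,0,0,0,0.055,0.008,0.065,0,0,0,0,0.09,0.015,0.11,0,0,0,0,0.13,0.022,0.155,0,0,0,0,0.165,0.03,0.2,0,0,0,0,0.2,0.037,0.245,0,0,0,0,0.24,0.043,0.29,0,0,0,0,0.27,0.048,0.325,0,0,0,0,0.29,0.052,0.35,0,0,0,0,0.297,0.053,0.3585,0],
)

```text
clock: 1.35
position: [453.6, 171.8, 199.4]
ee_rot: [0.398, -0.585, 0.585, -0.396]
contact_force: [-0.2, 0.8, 0.2]
gripper_width: 85.7
```

```bash
python3 go.py 453.6 173.7 120 -111.5
python3 - <<'E'
from h import *
from bench import get_image
d=get_image("wrist");cv2.imwrite("pics/w1.png",d["image"][...,::-1]);print(d["fx"],d["cx"],d["cy"],d["rvec"],d["tvec"])
E
```

```text
turn [ 0.001 -0.002  0.003] deg 0.2
turn [-5.000e-03  3.139e+00  1.000e-03] deg 179.9
shift [-0.002   0.0794 -0.0006] len 0.079
pos [453.6 171.8 199.4] yaw -111.6 axis down [-0.002 -0.003 -1.   ] w 85.7 F [-0.2  0.8  0.2] j [ 0.7   0.2  -0.41  0.   -0.97  0.49] t 1.35
309.70691628693146 320.1226710559989 201.59968063907664 [-1.6613471   2.45184072  0.34314432] [325.90756218 322.0491003  427.26193191]
```

View pics/w1.png

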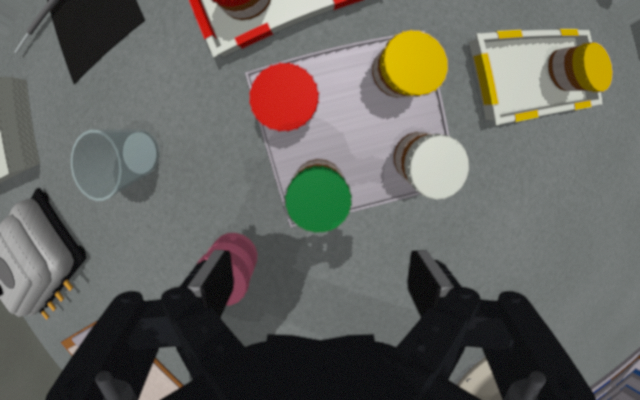

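The wrist picture shows the green lid at (319,199) between the fingers, with red at (284,97), white at (438,167) and yellow at (413,63). I'll check these positions against the wrist calibration.

```bash
cat >> h.py <<'E'
def wray(d,uv,h):
    dx=uv[0]-d["cx"];dy=uv[1]-d["cy"];r=np.hypot(dx,dy);th=r/d["fx"]
    v=np.array([np.sin(th)*dx/max(r,1e-9),np.sin(th)*dy/max(r,1e-9),np.cos(th)])
    M=R.from_rotvec(np.ravel(d["rvec"])).as_matrix();c=-M.T@np.ravel(d["tvec"]);v=v@M
    return c+v*(h-c[2])/v[2]
def wristlids(d):
    out=[]
    for c,m in masks(d["image"]).items():
        k,l,st,ce=cv2.connectedComponentsWithStats(m.astype(np.uint8))
        for i in range(1,k):
            if st[i,4]>800:
                cn,_=cv2.findContours((l==i).astype(np.uint8),0,2);B=np.array([wray(d,p,73) for p in cn[0][:,0]]);
                (x,y),r=cv2.minEnclosingCircle(B[:,:2].astype(np.float32)); out.append((c,ce[i].round(),round(x,1),round(y,1),round(r,1)))
    return out
E
python3 - <<'E'
from h import *
from bench import get_image
for o in wristlids(get_image("wrist")): print(o)
E
```

```text
('green', array([318., 200.]), 453.7, 172.4, 28.5)
('yellow', array([415.,  63.]), 532.3, 56.6, 28.7)
('yellow', array([597.,  67.]), 481.6, -164.5, 28.9)
('red', array([283.,  98.]), 542.4, 166.6, 27.2)
```

>>> arm_command(
  increments=[0,0,0,-0.001,0.02,0,0,0,0,0,-0.001,0.05,0,0,0,0,0,-0.001,0.08,0,0,0,0,0,-0.001,0.105,0,0,0,0,0,-0.001,0.12,0,0,0,0,0,-0.001,0.13,0,0,0,0,0,-0.001,0.1345,0,0,0,0,0,-0.001,0.1345,0,0],
)

```text
clock: 2.45
position: [453.8, 173.8, 65.3]
ee_rot: [0.398, -0.584, 0.585, -0.397]
contact_force: [0.4, -0.3, 0.4]
gripper_width: 85.4
```

>>> arm_command(
  increments=[0,0,0,0,0,0,100,0,0,0,0,0,0,255,0,0,0,0,0,0,255,0,0,0,0,0,0,255,0,0,0,0,0,0,255,0,0,0,0,0,0,255,0,0,0,0,0,0,255,0,0,0,0,0,0,255],
)

```text
clock: 3.45
position: [454.1, 173.9, 66.2]
ee_rot: [0.398, -0.584, 0.585, -0.398]
contact_force: [-1.4, -1.5, 5.7]
gripper_width: 54.5
```

```bash
python3 go.py 453.6 173 160 -111.5
```

```text
turn [-0.001 -0.001  0.001] deg 0.1
turn [-2.000e-03  3.141e+00 -1.000e-03] deg 180.0
shift [ 0.0011 -0.0938 -0.0001] len 0.094
pos [454.1 173.9  66.2] yaw -111.5 axis down [ 0.    -0.001 -1.   ] w 54.5 F [-1.4 -1.5  5.7] j [ 0.7   0.39 -0.56  0.   -0.63  0.49] t 3.45
```

>>> arm_command(
  increments=[0,0,0,0,-0.003,0,255,0,0,0,0,-0.01,0,255,0,0,0,0,-0.02,0,255,0,0,0,0,-0.035,0,255,0,0,0,0,-0.05,0,255,0,0,0,0,-0.065,0,255,0,0,0,0,-0.08,0,255,0,0,0,0,-0.09,0,255,0,0,0,0,-0.095,0,255],
)

```text
clock: 4.58
position: [454.1, 174.1, 161.9]
ee_rot: [0.398, -0.584, 0.585, -0.398]
contact_force: [-0.8, 0.4, -2.3]
gripper_width: 54.4
```

```bash
python3 go.py 665.2 -156.5 160 -176.7
python3 - <<'E'
from h import *
from bench import get_image
d=get_image("side");cv2.imwrite("pics/s1.png",d["image"][...,::-1])
E
```

```text
turn [-1.000e-03  1.137e+00 -0.000e+00] deg 65.2
turn [-0.000e+00 -2.004e+00  1.000e-03] deg 114.8
shift [0.23   0.0023 0.3178] len 0.392
pos [454.1 174.1 161.9] yaw -111.5 axis down [ 0.001 -0.001 -1.   ] w 54.4 F [-0.8  0.4 -2.3] j [ 0.7   0.24 -0.46  0.   -0.87  0.49] t 4.575
```

View pics/s1.png

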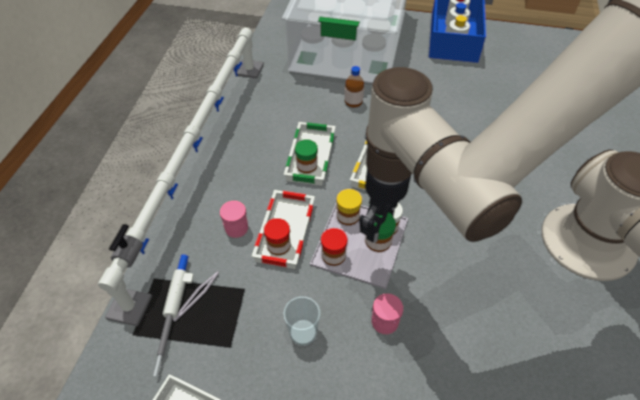

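The side view shows the jar held and clear of the steel tray near (380,228). Carrying it over to the green tray now.

>>> arm_command(
  increments=[0,0.04,0,0.01,0,0.014,255,0,0.14,0,0.03,0,0.041,255,0,0.27,0,0.056,0,0.078,255,0,0.41,0,0.085,0,0.118,255,0,0.56,0,0.115,0,0.159,255,0,0.71,0,0.145,0,0.2,255,0,0.85,0,0.174,0,0.24,255,0,0.98,0,0.2,0,0.277,255,0,1.08,0,0.22,0,0.304,255,0,1.137,0,0.23,0.002,0.318,255],
)

```text
clock: 5.88
position: [665.7, -159.0, 159.1]
ee_rot: [0.019, -0.707, 0.707, -0.018]
contact_force: [-0.4, 1.1, -2.1]
gripper_width: 54.1
```

```bash
python3 go.py 665.2 -156.5 67 -176.7
python3 - <<'E'
from h import *
from bench import get_image
d=get_image("scene");cv2.imwrite("pics/s2.png",d["image"][...,::-1])
d=get_image("wrist");cv2.imwrite("pics/w2.png",d["image"][...,::-1])
E
```

```text
turn [-0.    -0.005  0.001] deg 0.3
turn [-1.000e-03  3.137e+00 -1.000e-03] deg 179.7
shift [ 0.0003  0.0921 -0.0026] len 0.092
pos [ 665.7 -159.   159.1] yaw -177.0 axis down [-0.001 -0.001 -1.   ] w 54.1 F [-0.4  1.1 -2.1] j [ 0.    0.55  0.04  0.   -1.06  0.05] t 5.875
```

View pics/s2.png

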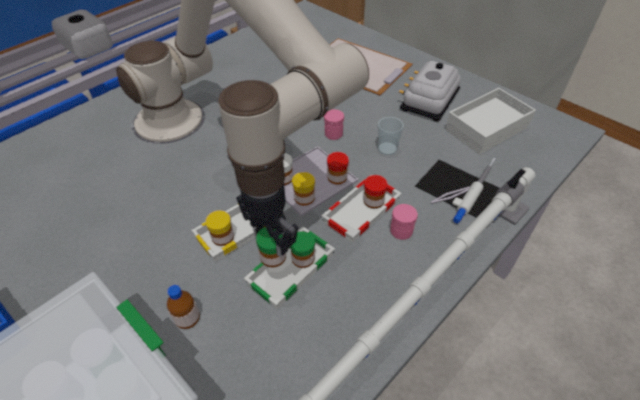

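View pics/w2.png

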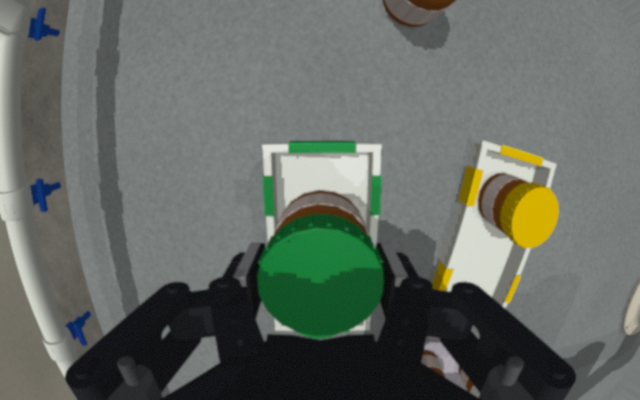

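The scene shows the held jar above the empty end of the green tray. In the wrist view the tray walls are at columns 263 and 381, and the jar is centred at 321. Lowering.

>>> arm_command(
  increments=[0,-0.005,0,0,0.01,-0.001,255,0,-0.005,0,0,0.025,-0.0026,255,0,-0.005,0,0,0.04,-0.0026,255,0,-0.005,0,0,0.055,-0.0026,255,0,-0.005,0,0,0.068,-0.0026,255,0,-0.005,0,0,0.078,-0.0026,255,0,-0.005,0,0,0.085,-0.0026,255,0,-0.005,0,0,0.088,-0.0026,255,0,-0.005,0,0,0.09,-0.0026,255,0,-0.005,0,0,0.09,-0.0026,255],
)

```text
clock: 7.22
position: [665.4, -155.8, 69.1]
ee_rot: [0.021, -0.707, 0.707, -0.021]
contact_force: [0.1, 0.5, -3.0]
gripper_width: 54.2
```

```bash
python3 go.py 665.2 -156.5 66 -176.7
```

```text
turn [-0.     0.002  0.001] deg 0.1
turn [ 1.000e-03 -3.139e+00  1.000e-03] deg 179.9
shift [0.0002 0.0031 0.0007] len 0.003
pos [ 665.4 -155.8   69.1] yaw -176.6 axis down [-0.001 -0.001 -1.   ] w 54.2 F [ 0.1  0.5 -3. ] j [ 0.01  0.64 -0.05  0.   -0.88  0.05] t 7.225
```

>>> arm_command(
  increments=[0,0,0,0,0.001,0,255,0,0,0,0,0.002,0,255,0,0,0,0,0.003,0,255,0,0,0,0,0.003,0,255],
)

```text
clock: 7.72
position: [665.5, -155.8, 66.4]
ee_rot: [0.021, -0.707, 0.707, -0.021]
contact_force: [-1.3, 0.6, -1.3]
gripper_width: 54.3
```

>>> arm_command(
  increments=[0,0,0,0,0.0007,0,255,0,0,0,0,0.001,0,255,0,0,0,0,0.001,0,255],
)

```text
clock: 8.1
position: [665.5, -155.9, 66.3]
ee_rot: [0.021, -0.706, 0.707, -0.021]
contact_force: [-3.9, 1.1, 5.3]
gripper_width: 54.4
```

>>> arm_command(
  increments=[0,0,0,0,0,0,60,0,0,0,0,0,0,30,0,0,0,0,0,0,0,0,0,0,0,0,0,0,0,0,0,0,0,0,0,0,0,0,0,0,0,0],
)

```text
clock: 8.85
position: [665.5, -155.9, 66.3]
ee_rot: [0.021, -0.706, 0.707, -0.021]
contact_force: [-0.6, 0.5, 0.1]
gripper_width: 85.2
```

>>> arm_command(
  increments=[0,0,0,0,-0.01,0,0,0,0,0,0,-0.03,0,0,0,0,0,0,-0.06,0,0,0,0,0,0,-0.09,0,0,0,0,0,0,-0.115,0,0,0,0,0,0,-0.13,0,0,0,0,0,0,-0.134,0,0,0,0,0,0,-0.134,0,0],
)

```text
clock: 9.85
position: [665.1, -155.7, 199.7]
ee_rot: [0.022, -0.707, 0.707, -0.021]
contact_force: [-0.6, 0.2, -0.7]
gripper_width: 85.5
```

```bash
python3 go.py 533.3 55.8 200 -111.5
python3 - <<'E'
from h import *
from bench import get_image
d=get_image("wrist");cv2.imwrite("pics/w3.png",d["image"][...,::-1])
for o in wristlids(d): print(o)
C=dict(green=((662.7,-113.6),3.3),yellow=((488.4,-123.9),-6.7),red=((664.2,126.2),1.2))
E
```

```text
turn [ 0.000e+00 -1.136e+00  1.000e-03] deg 65.1
turn [-2.000e-03  2.006e+00  0.000e+00] deg 114.9
shift [ 0.1189 -0.0003 -0.219 ] len 0.249
pos [ 665.1 -155.7  199.7] yaw -176.6 axis down [-0.001 -0.001 -1.   ] w 85.5 F [-0.6  0.2 -0.7] j [ 0.01  0.52  0.09  0.   -1.14  0.05] t 9.85
('green', array([320., 199.]), 664.7, -157.4, 28.5)
('green', array([317., 279.]), 660.1, -78.5, 34.2)
('yellow', array([507., 199.]), 486.7, -168.3, 32.3)
```

View pics/w3.png

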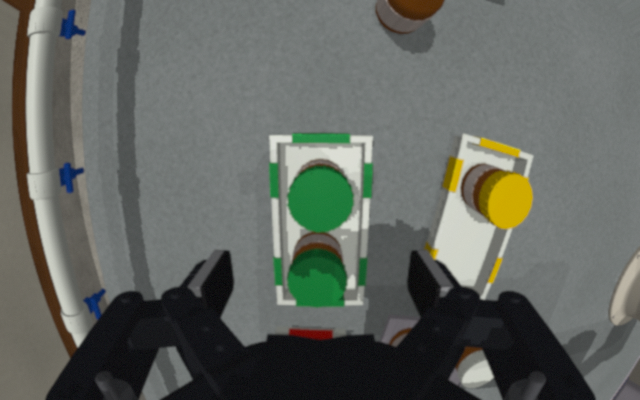

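The green jar is upright at pixel (320,199), which is (664.7,-157), with a clear gap to the other green jar. Yellow next.

>>> arm_command(
  increments=[0,-0.1,0,0.01,0,-0.018,0,0,-0.26,0,0.026,0,-0.048,0,0,-0.42,0,0.044,0,-0.08,0,0,-0.58,0,0.062,0,-0.113,0,0,-0.74,0,0.08,0,-0.146,0,0,-0.89,0,0.096,0,-0.176,0,0,-1.02,0,0.108,0,-0.2,0,0,-1.11,0,0.116,0,-0.214,0,0,-1.136,0,0.119,0,-0.219,0,0,-1.136,0,0.119,0,-0.219,0],
)

```text
clock: 11.15
position: [532.9, 55.8, 198.9]
ee_rot: [-0.399, 0.585, -0.584, 0.397]
contact_force: [0.1, 0.1, -0.5]
gripper_width: 85.1
```

```bash
python3 - <<'E'
from h import *
from bench import get_image
d=get_image("wrist");cv2.imwrite("pics/w4.png",d["image"][...,::-1])
for o in wristlids(d): print(o)
E
python3 go.py 533.3 55.8 65 -111.5
```

```text
('green', array([409.,  15.]), 658.0, -74.4, 29.2)
('yellow', array([544., 167.]), 487.4, -154.2, 40.6)
('yellow', array([319., 198.]), 533.6, 54.1, 28.4)
('red', array([146., 110.]), 662.7, 165.4, 40.3)
('red', array([202., 230.]), 543.8, 164.6, 28.7)
turn [ 0.002 -0.001  0.002] deg 0.2
turn [-3.000e-03  3.141e+00  4.000e-03] deg 180.0
shift [-0.0006  0.134   0.0004] len 0.134
pos [533.1  55.5 199. ] yaw -111.5 axis down [-0.003 -0.001 -1.   ] w 85.2 F [ 0.4 -0.4 -0.6] j [ 0.41  0.28 -0.29 -0.   -1.    0.79] t 11.2
```

View pics/w4.png

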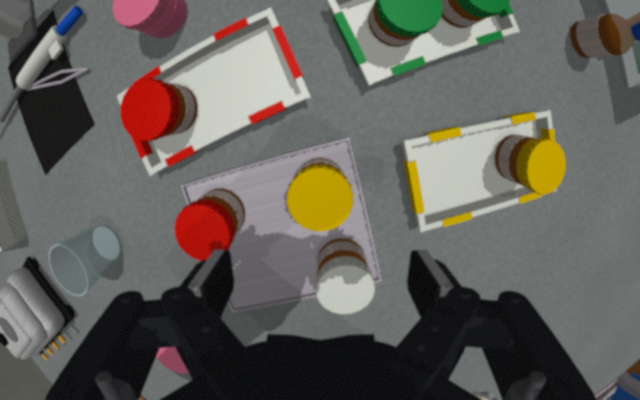

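The yellow lid is at (319,198), centred under the tool. Red at (202,230) and white at (345,285) are clear of the fingers.

>>> arm_command(
  increments=[0,0,0,-0.0005,0.02,0,0,0,0,0,-0.0005,0.05,0,0,0,0,0,-0.0005,0.08,0,0,0,0,0,-0.0005,0.105,0,0,0,0,0,-0.0005,0.12,0,0,0,0,0,-0.0005,0.13,0,0,0,0,0,-0.0005,0.134,0,0,0,0,0,-0.0005,0.134,0,0],
)

```text
clock: 12.2
position: [533.3, 55.9, 65.3]
ee_rot: [-0.399, 0.585, -0.584, 0.397]
contact_force: [-0.2, -0.4, -0.3]
gripper_width: 85.7
```

>>> arm_command(
  increments=[0,0,0,0,0,0,100,0,0,0,0,0,0,255,0,0,0,0,0,0,255,0,0,0,0,0,0,255,0,0,0,0,0,0,255,0,0,0,0,0,0,255,0,0,0,0,0,0,255,0,0,0,0,0,0,255],
)

```text
clock: 13.2
position: [533.7, 56.0, 66.4]
ee_rot: [0.398, -0.585, 0.585, -0.398]
contact_force: [-1.8, -1.0, 5.0]
gripper_width: 54.6
```

>>> arm_command(
  increments=[0,0,0,0,-0.003,0,255,0,0,0,0,-0.01,0,255,0,0,0,0,-0.02,0,255,0,0,0,0,-0.035,0,255,0,0,0,0,-0.05,0,255,0,0,0,0,-0.065,0,255,0,0,0,0,-0.08,0,255,0,0,0,0,-0.09,0,255,0,0,0,0,-0.095,0,255],
)

```text
clock: 14.32
position: [533.9, 56.1, 162.1]
ee_rot: [0.398, -0.585, 0.585, -0.398]
contact_force: [-0.4, 0.0, -2.8]
gripper_width: 54.3
```

```bash
python3 go.py 493.5 -81 160 -186.7
```

```text
turn [-0.     1.312 -0.   ] deg 75.2
turn [-0.   -1.83  0.  ] deg 104.8
shift [0.1424 0.0021 0.0127] len 0.143
pos [533.9  56.1 162.1] yaw -111.5 axis down [ 0. -0. -1.] w 54.3 F [-0.4  0.  -2.8] j [ 0.41  0.32 -0.34  0.   -0.91  0.79] t 14.325
```

>>> arm_command(
  increments=[0,0.06,0,0.006,0,0.001,255,0,0.2,0,0.021,0,0.002,255,0,0.36,0,0.039,0,0.003,255,0,0.53,0,0.057,0,0.005,255,0,0.7,0,0.075,0,0.007,255,0,0.87,0,0.093,0,0.008,255,0,1.03,0,0.111,0,0.01,255,0,1.17,0,0.127,0,0.011,255,0,1.27,0,0.138,0,0.012,255,0,1.312,0,0.1425,0.002,0.0127,255],
)

```text
clock: 15.58
position: [493.1, -81.6, 159.9]
ee_rot: [-0.042, -0.706, 0.706, 0.042]
contact_force: [0.5, -0.2, -2.8]
gripper_width: 54.5
```

```bash
python3 go.py 493.5 -81 69 -186.7
python3 - <<'E'
from h import *
from bench import get_image
d=get_image("wrist");cv2.imwrite("pics/w5.png",d["image"][...,::-1])
E
```

```text
turn [-0.    -0.002  0.   ] deg 0.1
turn [-1.00e-03  3.14e+00 -0.00e+00] deg 179.9
shift [-0.0004  0.0909 -0.0007] len 0.091
pos [493.1 -81.6 159.9] yaw 173.2 axis down [-0. -0. -1.] w 54.5 F [ 0.5 -0.2 -2.8] j [ 0.16  0.27 -0.43 -0.   -0.88 -0.28] t 15.575
```

View pics/w5.png

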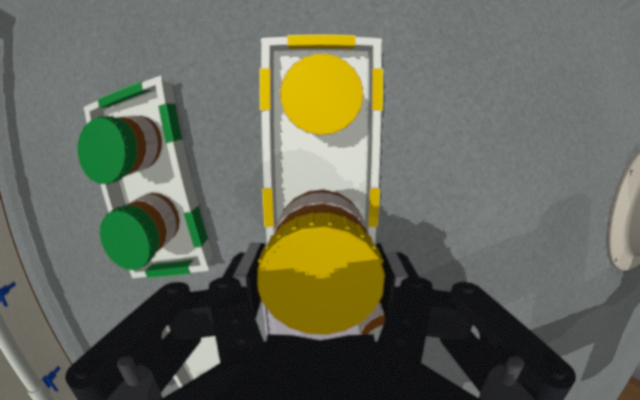

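The yellow jar is centred at column 321 between the tray walls at 262 and 382, and the standing jar is far away at (321,93). Lowering.

>>> arm_command(
  increments=[0,0,0,0,0.01,-0.0007,255,0,0,0,0,0.025,-0.0007,255,0,0,0,0,0.04,-0.0007,255,0,0,0,0,0.055,-0.0007,255,0,0,0,0,0.068,-0.0007,255,0,0,0,0,0.078,-0.0007,255,0,0,0,0,0.085,-0.0007,255,0,0,0,0,0.089,-0.0007,255,0,0,0,0,0.091,-0.0007,255,0,0,0,0,0.091,-0.0007,255],
)

```text
clock: 16.88
position: [493.0, -81.0, 68.7]
ee_rot: [-0.042, -0.706, 0.706, 0.043]
contact_force: [0.1, -0.3, -3.3]
gripper_width: 54.3
```

>>> arm_command(
  increments=[0,0,0,0,0.001,0,255,0,0,0,0,0.002,0,255,0,0,0,0,0.003,0,255,0,0,0,0,0.003,0,255],
)

```text
clock: 17.38
position: [493.1, -81.1, 66.4]
ee_rot: [-0.042, -0.706, 0.706, 0.042]
contact_force: [-1.8, 1.1, 5.0]
gripper_width: 54.6
```

Contact with the floor at +5 N. Letting go and retreating.

>>> arm_command(
  increments=[0,0,0,0,0,0,60,0,0,0,0,0,0,30,0,0,0,0,0,0,0,0,0,0,0,0,0,0,0,0,0,0,0,0,0,0,0,0,0,0,0,0],
)

```text
clock: 18.12
position: [493.1, -81.1, 66.3]
ee_rot: [-0.042, -0.706, 0.706, 0.042]
contact_force: [0.7, 0.0, 0.1]
gripper_width: 85.5
```

>>> arm_command(
  increments=[0,0,0,0,-0.01,0,0,0,0,0,0,-0.03,0,0,0,0,0,0,-0.06,0,0,0,0,0,0,-0.09,0,0,0,0,0,0,-0.115,0,0,0,0,0,0,-0.13,0,0,0,0,0,0,-0.134,0,0,0,0,0,0,-0.134,0,0],
)

```text
clock: 19.12
position: [492.8, -81.0, 199.9]
ee_rot: [-0.042, -0.706, 0.706, 0.043]
contact_force: [-0.4, -0.2, -0.0]
gripper_width: 85.5
```

```bash
python3 go.py 543.8 166.6 200 -178.8
python3 - <<'E'
from h import *
from bench import get_image
d=get_image("wrist");cv2.imwrite("pics/w6.png",d["image"][...,::-1])
for o in wristlids(d): print(o)
E
```

```text
turn [-0.    -0.14   0.001] deg 8.0
turn [-2.000e-03  3.001e+00 -0.000e+00] deg 172.0
shift [-2.120e-02 -2.000e-04 -2.519e-01] len 0.253
pos [492.8 -81.  199.9] yaw 173.2 axis down [-0.001 -0.    -1.   ] w 85.5 F [-0.4 -0.2 -0. ] j [ 0.16  0.22 -0.37 -0.   -0.98 -0.28] t 19.125
('green', array([130., 144.]), 659.1, -155.9, 31.9)
('green', array([149., 222.]), 657.5, -79.6, 32.3)
('yellow', array([320.,  97.]), 481.8, -166.2, 27.5)
('yellow', array([320., 203.]), 492.9, -76.0, 35.2)
```

View pics/w6.png

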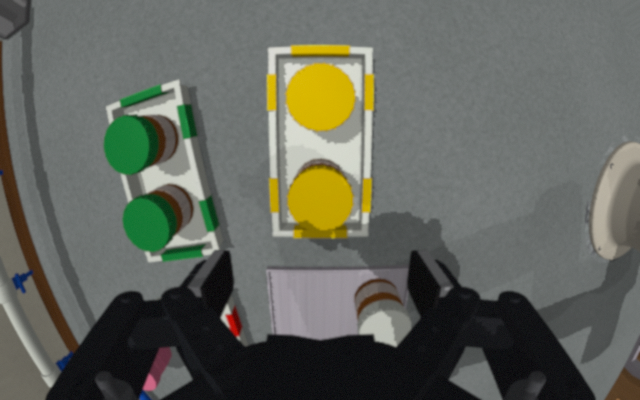

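The yellow jar stands at (320,198) with a clear gap to the other one. Its mask merges with the tape, so the 35 mm circle for it is not meaningful. Red next.

>>> arm_command(
  increments=[0,-0.02,0,-0.002,0,-0.015,0,0,-0.04,0,-0.004,0,-0.05,0,0,-0.06,0,-0.008,0,-0.095,0,0,-0.09,0,-0.012,0,-0.14,0,0,-0.11,0,-0.016,0,-0.185,0,0,-0.13,0,-0.019,0,-0.222,0,0,-0.14,0,-0.021,0,-0.244,0,0,-0.14,0,-0.0212,0,-0.252,0,0,-0.14,0,-0.0212,0,-0.252,0],
)

```text
clock: 20.3
position: [543.4, 166.4, 198.9]
ee_rot: [0.008, -0.707, 0.707, -0.006]
contact_force: [-1.0, 0.9, 0.1]
gripper_width: 85.4
```

```bash
python3 - <<'E'
from h import *
from bench import get_image
d=get_image("wrist");cv2.imwrite("pics/w7.png",d["image"][...,::-1])
for o in wristlids(d): print(o)
E
python3 go.py 543.6 166.5 65 -178.8
```

```text
('red', array([320., 200.]), 542.9, 165.4, 28.3)
('red', array([186., 204.]), 655.0, 175.9, 40.8)
turn [-0.001 -0.001  0.003] deg 0.2
turn [-5.000e-03  3.141e+00 -1.000e-03] deg 179.9
shift [-0.0007  0.1341 -0.0006] len 0.134
pos [543.3 166.  199.1] yaw -178.9 axis down [-0.003 -0.001 -1.   ] w 85.0 F [-0.4 -0.4 -0.4] j [ 0.58  0.34 -0.21 -0.   -1.03 -0.56] t 20.35
```

View pics/w7.png

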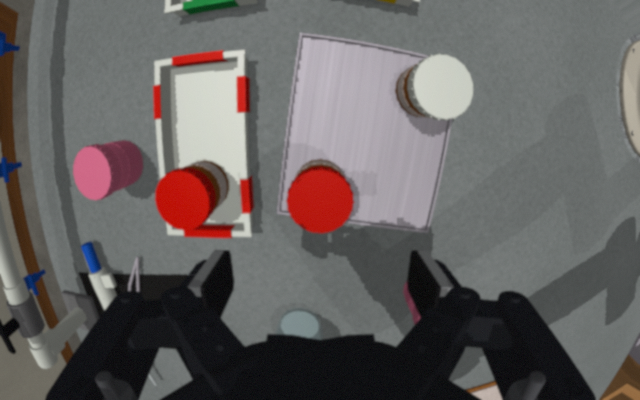

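The red lid is at (320,200), centred. The mate at (187,198) is well beyond the finger's reach.

>>> arm_command(
  increments=[0,0,0,0,0.02,0,0,0,0,0,0,0.05,0,0,0,0,0,0,0.08,0,0,0,0,0,0,0.105,0,0,0,0,0,0,0.12,0,0,0,0,0,0,0.13,0,0,0,0,0,0,0.134,0,0,0,0,0,0,0.134,0,0],
)

```text
clock: 21.35
position: [543.2, 166.0, 65.5]
ee_rot: [0.008, -0.707, 0.707, -0.006]
contact_force: [0.5, 0.1, 0.0]
gripper_width: 84.7
```

>>> arm_command(
  increments=[0,0,0,0,0,0,100,0,0,0,0,0,0,255,0,0,0,0,0,0,255,0,0,0,0,0,0,255,0,0,0,0,0,0,255,0,0,0,0,0,0,255,0,0,0,0,0,0,255,0,0,0,0,0,0,255],
)

```text
clock: 22.35
position: [543.7, 166.3, 66.5]
ee_rot: [-0.008, 0.707, -0.707, 0.007]
contact_force: [-1.1, 0.2, 6.0]
gripper_width: 54.3
```

>>> arm_command(
  increments=[0,0,0,0,-0.003,0,255,0,0,0,0,-0.01,0,255,0,0,0,0,-0.02,0,255,0,0,0,0,-0.035,0,255,0,0,0,0,-0.05,0,255,0,0,0,0,-0.065,0,255,0,0,0,0,-0.08,0,255,0,0,0,0,-0.09,0,255,0,0,0,0,-0.095,0,255],
)

```text
clock: 23.48
position: [543.9, 166.4, 162.3]
ee_rot: [-0.007, 0.707, -0.707, 0.007]
contact_force: [-1.0, -0.1, -3.0]
gripper_width: 54.2
```

```bash
python3 go.py 665.1 83.2 160 -178.8
```

```text
turn [ 0.001 -0.     0.   ] deg 0.1
turn [-0.000e+00  3.141e+00  1.000e-03] deg 180.0
shift [-0.1195  0.0022  0.0856] len 0.147
pos [543.9 166.4 162.3] yaw -178.8 axis down [-0.     0.001 -1.   ] w 54.2 F [-1.  -0.1 -3. ] j [ 0.58  0.37 -0.26 -0.   -0.94 -0.56] t 23.475
```

>>> arm_command(
  increments=[0,0,0,-0.006,0,0.004,255,0,0,0,-0.02,0,0.014,255,0,0,0,-0.04,0,0.029,255,0,0,0,-0.06,0,0.043,255,0,0,0,-0.08,0,0.057,255,0,0,0,-0.097,0,0.07,255,0,0,0,-0.11,0,0.079,255,0,0,0,-0.117,0.001,0.084,255,0,0,0,-0.1195,0.002,0.0856,255,0,0,0,-0.1195,0.002,0.0856,255],
)

```text
clock: 24.72
position: [664.8, 83.4, 159.9]
ee_rot: [-0.008, 0.707, -0.707, 0.007]
contact_force: [-0.8, 0.7, -2.8]
gripper_width: 54.1
```

```bash
python3 go.py 665.1 83.2 69 -178.8
python3 - <<'E'
from h import *
from bench import get_image
d=get_image("wrist");cv2.imwrite("pics/w8.png",d["image"][...,::-1])
E
```

```text
turn [ 0.001 -0.     0.001] deg 0.1
turn [-1.000e-03  3.141e+00  1.000e-03] deg 180.0
shift [-0.0004  0.0909  0.0003] len 0.091
pos [664.8  83.4 159.9] yaw -178.8 axis down [-0.001  0.001 -1.   ] w 54.1 F [-0.8  0.7 -2.8] j [ 0.37  0.53  0.01 -0.   -1.05 -0.34] t 24.725
```

View pics/w8.png

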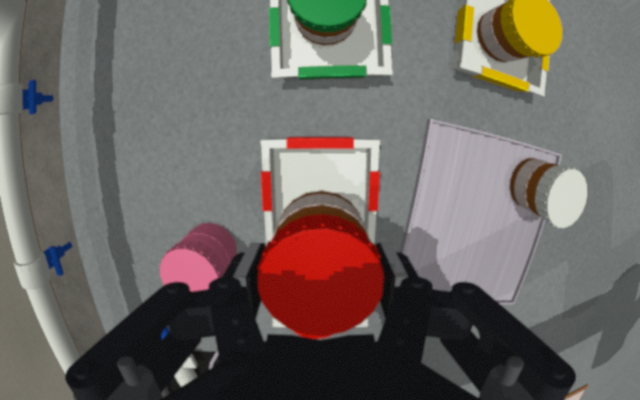

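The red jar is centred at column 321 between the walls at 261 and 380, and the pink look-alike at (190,262) is clear of the fingers. Lowering.

>>> arm_command(
  increments=[0,0,0,0,0.01,0,255,0,0,0,0,0.025,0,255,0,0,0,0,0.04,0,255,0,0,0,0,0.055,0,255,0,0,0,0,0.068,0,255,0,0,0,0,0.078,0,255,0,0,0,0,0.085,0,255,0,0,0,0,0.089,0,255,0,0,0,0,0.091,0,255,0,0,0,0,0.091,0,255],
)

```text
clock: 26.02
position: [664.8, 83.7, 69.4]
ee_rot: [-0.007, 0.707, -0.707, 0.007]
contact_force: [-0.3, -0.4, -2.7]
gripper_width: 54.2
```

>>> arm_command(
  increments=[0,0,0,0,0.001,0,255,0,0,0,0,0.002,0,255,0,0,0,0,0.003,0,255,0,0,0,0,0.003,0,255],
)

```text
clock: 26.52
position: [664.8, 83.7, 66.6]
ee_rot: [-0.007, 0.707, -0.707, 0.008]
contact_force: [-1.3, 0.2, -0.6]
gripper_width: 54.4
```

>>> arm_command(
  increments=[0,0,0,0,0.0007,0,255,0,0,0,0,0.001,0,255,0,0,0,0,0.001,0,255],
)

```text
clock: 26.9
position: [664.9, 83.7, 66.6]
ee_rot: [-0.007, 0.707, -0.707, 0.008]
contact_force: [-3.1, 0.1, 5.2]
gripper_width: 54.5
```

>>> arm_command(
  increments=[0,0,0,0,0,0,60,0,0,0,0,0,0,30,0,0,0,0,0,0,0,0,0,0,0,0,0,0,0,0,0,0,0,0,0,0,0,0,0,0,0,0],
)

```text
clock: 27.65
position: [664.9, 83.7, 66.5]
ee_rot: [-0.007, 0.707, -0.707, 0.008]
contact_force: [-0.4, -0.3, 0.9]
gripper_width: 85.4
```

>>> arm_command(
  increments=[0,0,0,0,-0.01,0,0,0,0,0,0,-0.03,0,0,0,0,0,0,-0.06,0,0,0,0,0,0,-0.09,0,0,0,0,0,0,-0.125,0,0,0,0,0,0,-0.16,0,0,0,0,0,0,-0.18,0,0,0,0,0,0,-0.18,0,0],
)

```text
clock: 28.65
position: [665.6, 83.7, 249.4]
ee_rot: [-0.006, 0.708, -0.706, 0.01]
contact_force: [0.3, -0.4, -0.6]
gripper_width: 85.6
```

```bash
python3 go.py 228 581 252 -111.5
```

```text
turn [-1.000e-03 -1.174e+00 -6.000e-03] deg 67.3
turn [ 7.000e-03  1.968e+00 -1.000e-03] deg 112.7
shift [ 0.4268 -0.0037 -0.5065] len 0.662
pos [665.6  83.7 249.4] yaw -178.8 axis down [ 0.006  0.003 -1.   ] w 85.6 F [ 0.3 -0.4 -0.6] j [ 0.37  0.46  0.12 -0.   -1.22 -0.34] t 28.65
```

Moving clear so that the fixed cameras can check the result.

>>> arm_command(
  increments=[0,0,0,0.02,0,-0.025,0,0,0,0,0.06,0,-0.07,0,0,0,0,0.1,0,-0.115,0,0,0,0,0.14,0,-0.16,0,0,0,0,0.18,0,-0.205,0,0,0,0,0.22,0,-0.25,0,0,0,0,0.25,0,-0.29,0,0,0,0,0.28,0,-0.33,0,0,0,0,0.3,0,-0.35,0,0,0,0,0.3,0,-0.35,0],
)

```text
clock: 29.9
position: [356.5, 427.9, 247.4]
ee_rot: [-0.007, 0.707, -0.707, 0.01]
contact_force: [0.2, -0.5, -0.1]
gripper_width: 85.2
```

Run:
```python
from h import *
from bench import get_image,monitor
print(monitor.read_state()["position"])
T=dict(green=((662.7,-113.6),3.3),yellow=((488.4,-123.9),-6.7),red=((664.2,126.2),1.2))
for n in("scene","side"):
    d=get_image(n);W,ok=world(d);cv2.imwrite(f"pics/{n}_end.png",d["image"][...,::-1])
    M=masks(d["image"])
    for c,(o,a) in T.items():
        m=M[c]&ok&(W[...,2]>66)&(W[...,2]<82)&(np.hypot(W[...,0]-o[0],W[...,1]-o[1])<110)
        a=np.radians(a);q=W[m]-[o[0],o[1],0];L=np.c_[q[:,0]*np.cos(a)+q[:,1]*np.sin(a),-q[:,0]*np.sin(a)+q[:,1]*np.cos(a),q[:,2]]
        for s in(-1,1):
            t=L[L[:,1]*s>0]
            if len(t)>10:
                (x,y),r=cv2.minEnclosingCircle(t[:,:2].astype(np.float32)); print(n,c,"tray xy",round(x,1),round(y,1),"r",round(r,1),"ztop",np.percentile(t[:,2],[10,50,95]).round(1))
    q=ok&(W[...,2]>67)&(W[...,2]<80)&(np.hypot(W[...,0]-443,W[...,1]-66)<48)
    print(n,'white',cv2.minEnclosingCircle(W[q][:,:2].astype(np.float32)))
```

```text
[356.53125287 427.94386921 247.35872423]
scene green tray xy 0.1 -43.3 r 28.1 ztop [69.4 71.6 74.1]
scene green tray xy 3.1 35.7 r 29.0 ztop [69.7 72.1 74.2]
scene yellow tray xy 0.5 -43.0 r 28.4 ztop [69.3 71.6 74.2]
scene yellow tray xy -0.7 42.4 r 29.1 ztop [69.7 71.8 74.2]
scene red tray xy 1.5 -43.6 r 27.6 ztop [69.3 71.9 74. ]
scene red tray xy 6.5 39.4 r 28.4 ztop [69.5 71.9 74.4]
scene white ((441.83538818359375, 63.32865524291992), 28.97926139831543)
side green tray xy 1.0 -39.8 r 28.5 ztop [69.9 73.4 76.2]
side green tray xy 3.7 37.6 r 29.3 ztop [70.5 73.4 76.4]
side yellow tray xy -0.4 -40.8 r 29.6 ztop [69.8 73.1 76.3]
side yellow tray xy -0.9 44.5 r 29.4 ztop [70.5 73.4 76.2]
side red tray xy -1.0 -38.7 r 27.8 ztop [70.6 73.5 76.5]
side red tray xy 3.0 43.3 r 28.7 ztop [71.  73.4 76.1]
side white ((444.25244140625, 66.18377685546875), 29.82771110534668)
```

View pics/scene_end.png

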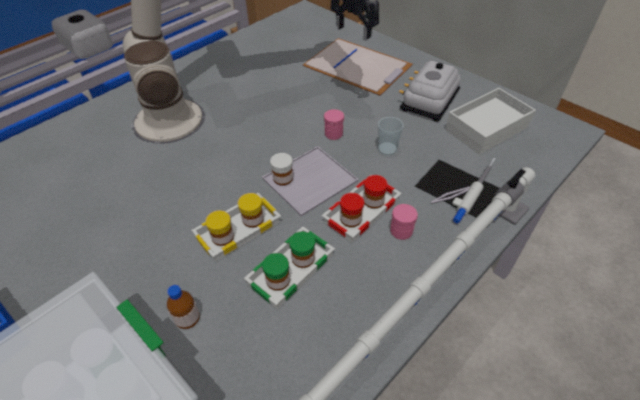

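View pics/side_end.png

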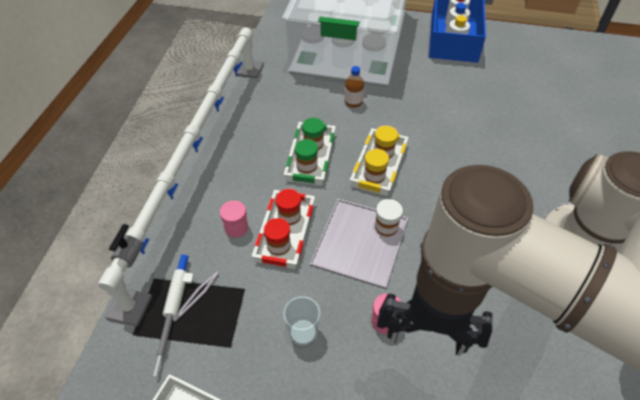

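Both views show two jars standing in each tray, with the white jar still on the steel tray at (282,168) in the scene view. In the tray frames the moved jars are at y ≈ ∓42 mm and |x| ≤ 1.5 mm, and their tops are level at about 73 mm. The arm touches nothing, so I'm handing in.

```bash
python3 -c "
from bench import workorder
print(workorder.job_done())"
```

```text
the job is handed in; nothing more can be done
None
```

I moved the green, then the yellow, then the red jar into the empty half of its tray. Each one was lowered until the wrist force showed it on the tray floor (about 5 N), let go of, and left before I picked up the next. I handed the job in at about 30 s of the 80 s allowed; it returned no verdict.

My last checks used both fixed cameras with the arm well clear of everything:
- **Placement:** the moved jars are within 1.5 mm of the tray centreline in x, and between 38.7 and 44.5 mm into the empty half. The centre distances to the standing jars are about 77 to 85 mm, against the 62 mm needed.
- **Upright:** all lid tops read about 72–73 mm, as expected for a jar standing on the tray floor, and the pictures show all the jars upright.
- **Left alone:** the standing jars and the white-lidded jar read the same as at the start to within 3 mm, which is about the calibration error.

The two cameras disagree by up to 5 mm, mainly along y and most for the red jars. The wrist camera's reading of the placed yellow jar was no use, because its colour mask ran into the yellow tape. Both are well within the margins, and no other check failed.

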